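Right the fallen sample bottle on its mat

TASK

The small white square sample bottle with the white cap has fallen over. Stand it upright, cap up, in the middle of the round blue mat and let go of it. Leave the other things on the worktop where they are, especially the bigger red-capped bottle and the glass beaker.

Things in the scene. Friction and masses are not known exactly. Their poses are not given: they have to be found in the camera images.
- small_bottle_center (a point): Fallen white square bottle, 54 x 54 mm, 103 mm long, 120 g: square body for 85 mm from the base, then a round white cap 35 mm across. It starts lying flat on a side (axis 27 mm up), cap roughly to the robot's left (+y, within 35 degrees). The point is on its axis, half-way, 51.5 mm from the base. z axis: base to cap (straight up when it stands upright); x, y square to its sides.
- mat_center (a point): Round flat blue rubber mat with thin grey rings, 140 mm across, 4 mm thick, fixed to the worktop. The point is the centre of its upper face; z up. It lies left of the fallen bottle. Room for a leaning wrist is over the middle of the worktop: a wall stands behind it (x over 0.85 m), a tall cabinet at the left (y over 0.5 m) and a computer tower at the right (y under -0.45 m).
- red_bottle_center (a point): Bigger square white bottle with a red cap, 64 x 64 x 137 mm, loose, standing upright towards the back. Leave it alone. The point is on its axis half-way up; z axis up.
- beaker_center (a point): Clear glass beaker, 55 mm across, 71 mm high, loose, standing upright towards the back on the right. Leave it alone. The point is on its axis half-way up; z axis up.
There are look-alikes about, which are no part of the job. What is shaped like the part that bears small_bottle_center but black, green or turquoise is not meant.

How it is judged (in metres and radians):
At the end, for the whole second after the job is handed in: The small bottle stands upright on the mat, cap up, leaning less than 10 degrees, its axis within 30 mm of the mat's centre and its base down on the mat (height of its middle within 8 mm), released (angle between small_bottle_center's own z axis and vertical below 0.175 rad and horizontal distance between small_bottle_center and mat_center below 0.03 m and z of small_bottle_center in the frame of mat_center between 0.044 and 0.059 m); the robot touches nothing.
It fails at once if the red-capped bottle is shifted by more than 25 mm or tipped over (distance of red_bottle_center from where it was at the start of the episode above 0.025 m or angle between red_bottle_center's own z axis and vertical above 0.5 rad).
It fails at once if the beaker is shifted by more than 25 mm or tipped over (distance of beaker_center from where it was at the start of the episode above 0.025 m or angle between beaker_center's own z axis and vertical above 0.5 rad).
It also fails if it takes over 32 s, if anything falls off the work surface, if the arm or the gripper's body presses on something with over 40 N, if the wrist force passes 120 N, or if a joint passes its speed limit or range.

ROBOT

A 7-joint arm with a two-finger parallel gripper is mounted at the origin on a cart in front of the work surface, level with it; the furniture and walls round the work are solid. World frame = base frame: x ahead of the robot, y to its left, z up, the work surface at z = 0. Lengths are in m, angles in degrees, forces in N, time in s.
With the tool pointing down it reaches from about 0.425 to 1.025 m from the base axis. Payload 3.6 kg.
Tool frame: the origin (TCP) lies midway between the tips of the shut fingers; the grasp point (between the pads) lies manip.grasp_offset behind it (manip.grasp_offset is the distance from the TCP to the grasp point, in m); z points along the fingers, y is the line along which they close (so a half turn about z gives the same grasp; the last joint's range is limited). The gripper opens to 85 mm and grips with 20 to 120 N. Pads are 22 mm wide; open, the fingers measure 114 mm over their backs; the gripper's body (76 mm by 85 mm) begins 54 mm behind the grasp point. The pads swing forward as they close: fully open they stand 13 mm farther back than shut.
Start: joints at [-75.716, 33.873, 2.773, 92.16, -1.908, 54.013, -1.931], TCP at [0.244, 0.683, 0.231] pointing down, gripper open.
Joint ranges: [-153.93, 153.93], [-27.13, 128.08], [-72.61, 78.16], [10.71, 143.7], [-87.88, 267.88], [4.46, 118.87], [-176.78, 176.78]. Speed limits (degrees/s): [147.25, 147.25, 180, 180, 180, 180, 180].

INTERFACE

Orientations are given as a 3x3 rotation matrix whose columns are the frame's x, y, z axes.
In Python, from rig import monitor, optics, workorder, manip gives the robot as it stands.
- The arm moves only by the tool step_arm, never from a script. Its argument "plan" is a list of rows, each an object of numbers: "ax", "ay", "az": the turn, a rotation vector about the tool's x, y, z in degrees; "tx", "ty", "tz": the shift along the tool's x, y, z in units of 40 mm (1.0 is 40 mm); "fingers": the opening, from 0 (shut) to 1 (fully open). A call has 1 to 20 rows; each row is the pose to reach, as a shift and turn from the pose commanded when the call began, along the tool's axes at that moment; what a row does not reach only later rows make up. A row lasts 1/12 s, in which the tool goes at most 41.7 mm and 7.16 degrees, less where a joint would pass 70% of its speed; a pose out of reach is approached as far as the arm can. A call with a gripper value outside its range is refused whole. The fingers move at their own pace and stop on an object; "newtons" is the grip in N (left out, the last holds). Time passes only in rows, so rows that repeat a pose let the fingers close. It gives the time, the measured TCP pose, the force, the opening and the grip force at its end, in the units of the state.
- monitor.read_state(): the state, without advancing time (a new reading comes with each control period).
- optics.grab_frame(name): name is "side" or "top"; returns a dict with "pixels" (420x560x3 uint8, red, green, blue), "camera_matrix" (3x3 intrinsics, pixels), "D" ([k1, k2, p1, p2, k3] as OpenCV has them; the pictures are not rectified), "eye" and "rotation" of the camera in the world. Camera axes: x right, y down, z forward; pixel columns grow to the right and rows downward; lengths in m; the calibration is good to about 2 mm. A picture is of the moment at which its call begins. There is no depth.
- workorder.hand_in(): hands the job in; it is judged then, once.
The state is a dict: "t": time; "joints": joint angles; "qd": joint speeds; "tau": joint torques, N m; "tcp_pos": TCP position; "tcp_rot": TCP orientation; "wrist_force": force on the tool from outside, world axes, zero at the start; "wrist_torque": the same for the moment, N m; "finger_gap": finger opening in m; "grip_force": force on a finger pad.
Only numpy, scipy, OpenCV 4.12 (cv2) and the standard library are available. Lean on these libraries where they do the work, as an engineer would, in place of code of your own. Each camera call takes 0.05 s, during which the arm holds its last target. There are 200 camera calls.

## Working session

There is one attempt and no reset: what is moved stays moved. The work goes in short steps, Python scripts to look and compute and a tool call to move; the robot and the scene stay as the last step left them, time stands still between calls to the robot, and variables do not carry over. Pictures are saved under pics/ and viewed, at most 10 in all, crops included, and the job is handed in when it is done.

Besides the shell and the picture viewer there is one more tool, called after "Emit:" by a JSON object that holds its "name" and its "arguments". step_arm: Moves the arm, as the interface text tells. Its arguments: {"type":"object","properties":{"plan":{"type":"array","items":{"type":"object","properties":{"ax":{"type":"number"},"ay":{"type":"number"},"az":{"type":"number"},"tx":{"type":"number"},"ty":{"type":"number"},"tz":{"type":"number"},"fingers":{"type":"number"}}}},"newtons":{"type":"number"}},"required":["plan"]}

```bash
mkdir -p pics
python3 - <<'E'
from rig import monitor, optics, workorder, manip
import cv2
print(manip.grasp_offset); s=monitor.read_state(); print(s['t'],s['tcp_pos'],s['tcp_rot'],s['finger_gap'])
for n in('side','top'):
    f=optics.grab_frame(n); cv2.imwrite(f'pics/{n}0.png',f['pixels'][:,:,::-1]); print(n,f['camera_matrix'],f['D'],f['eye'],f['rotation'])
E
```

```text
0.0187
0.0 [0.24340753 0.68203257 0.23014352] [[-9.41854668e-01  3.36019921e-01 -6.29995227e-04]
 [ 3.36020482e-01  9.41852158e-01 -2.17914978e-03]
 [-1.38875374e-04 -2.26413370e-03 -9.99997427e-01]] 0.08527833245005129
side [[414.47005535   0.         274.03463934]
 [  0.         414.47005535 208.08975397]
 [  0.           0.           1.        ]] [-0.0193896  0.         0.         0.         0.       ] [0.21524065 0.63792446 0.47163503] [[-0.86443225 -0.22040465  0.45186134]
 [-0.50266164  0.39568552 -0.7686119 ]
 [-0.00938935 -0.89154627 -0.45283229]]
top [[427.46340013   0.         282.27655143]
 [  0.         427.46340013 214.26257159]
 [  0.           0.           1.        ]] [0.01538822 0.         0.         0.         0.        ] [ 0.43228937 -0.0084932   0.90944905] [[-0.02176156 -0.98602229  0.16518621]
 [-0.99971843  0.02302496  0.00573713]
 [-0.00946035 -0.16501485 -0.98624571]]
```

View pics/side0.png

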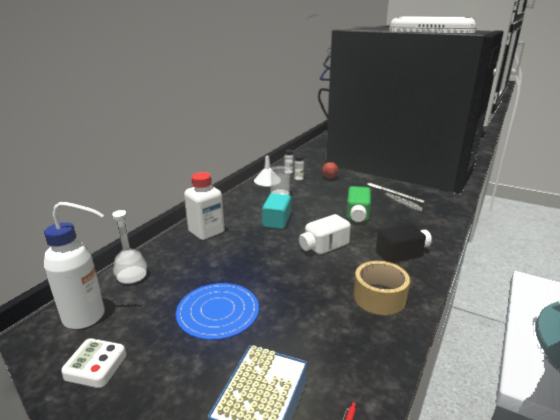

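View pics/top0.png

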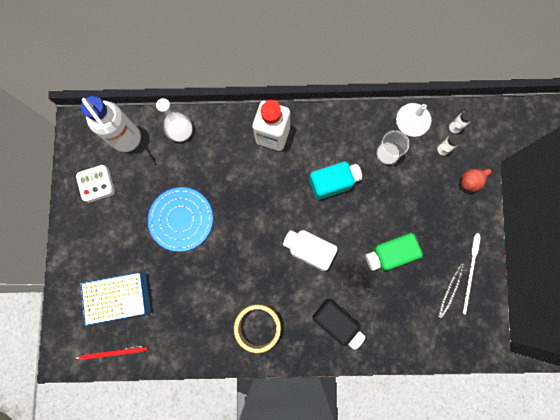

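The side view shows the white bottle at (327,234), with its cap at (308,242), and the mat at (218,310). In the top view, the bottle is at (313,250) with its cap at (290,240), and the mat is at (180,219). Things that could be mistaken for it (top view): turquoise (335,180), green (398,252), black (338,322) and the upright red-capped bottle (270,125). I choose the white one at (313,250).

```bash
cat > h.py <<'E'
import numpy as np, cv2
def ray(f,uv,z):
    p=cv2.undistortPoints(np.array(uv,float).reshape(-1,1,2),f['camera_matrix'],np.array(f['D']))[:,0]
    d=np.c_[p,np.ones(len(p))]@np.array(f['rotation']).T; e=np.array(f['eye'])
    return e+d*((z-e[2])/d[:,2])[:,None]
def blobs(m,box):
    k=np.zeros_like(m,np.uint8); x0,y0,x1,y1=box; k[y0:y1,x0:x1]=m[y0:y1,x0:x1]
    c,_=cv2.findContours(k,cv2.RETR_EXTERNAL,cv2.CHAIN_APPROX_NONE); return max(c,key=cv2.contourArea)
E
python3 - <<'E'
from rig import optics
from h import *
f=optics.grab_frame('top'); im=f['pixels']; hsv=cv2.cvtColor(im,cv2.COLOR_RGB2HSV)
blue=cv2.inRange(hsv,(95,120,100),(125,255,255)); c=cv2.convexHull(blobs(blue,(140,180,220,260)))
P=ray(f,c,0.004); (m,r)=cv2.minEnclosingCircle(P[:,:2].astype(np.float32)); print('mat',m,r)
w=cv2.inRange(hsv,(0,0,110),(180,70,255)); c=blobs(w,(275,222,345,278))
for z in(0.027,0.04):
    P=ray(f,c,z)[:,:2].astype(np.float32); print('bottle',z,cv2.minAreaRect(P),P.mean(0)); print(cv2.boxPoints(cv2.minAreaRect(P)))
f2=optics.grab_frame('side'); hs=cv2.cvtColor(f2['pixels'],cv2.COLOR_RGB2HSV)
b2=cv2.inRange(hs,(95,120,100),(125,255,255)); P=ray(f2,cv2.convexHull(blobs(b2,(165,270,270,350))),0.004);print('mat side',cv2.minEnclosingCircle(P[:,:2].astype(np.float32)))
# red bottle, ground
print('red cap',ray(f,[[271,111]],.137),'turq',ray(f,[[335,180],[360,173]],.027),'beaker',ray(f,[[392,148]],.035),'flask',ray(f,[[178,128],[164,105]],.05))
a=cv2.resize(im[215:285,265:355],None,fx=6,fy=6); b=cv2.resize(f2['pixels'][205:265,290:360],None,fx=6,fy=6)
o=np.zeros((420,800,3),np.uint8);o[:,:540]=a;o[:360,540:]=b[:,:260]
cv2.imwrite('pics/c1.png',o[:,:,::-1])
E
```

```text
mat (0.579684853553772, 0.21670940518379211) 0.07132010906934738
bottle 0.027 ((0.5088034272193909, -0.05603272467851639), (0.10866779834032059, 0.0594598613679409), 61.84488296508789) [ 0.5077138  -0.05845815]
[[ 0.45695332 -0.0899091 ]
 [ 0.50937754 -0.11796585]
 [ 0.56065357 -0.02215635]
 [ 0.5082293   0.0059004 ]]
bottle 0.04 ((0.5076762437820435, -0.055332403630018234), (0.10706687718629837, 0.05858396738767624), 61.844844818115234) [ 0.5066027  -0.05772208]
[[ 0.45658997 -0.08870965]
 [ 0.5082419  -0.11635313]
 [ 0.55876255 -0.02195515]
 [ 0.5071106   0.00568832]]
mat side ((0.5770279169082642, 0.21373462677001953), 0.07311490923166275)
red cap [[0.76189927 0.01316485 0.137     ]] turq [[ 0.65105563 -0.11662401  0.027     ]
 [ 0.66501031 -0.17021269  0.027     ]] beaker [[ 0.71578444 -0.23918513  0.035     ]] flask [[0.76602033 0.21262874 0.05      ]
 [0.81811576 0.24333221 0.05      ]]
```

View pics/c1.png

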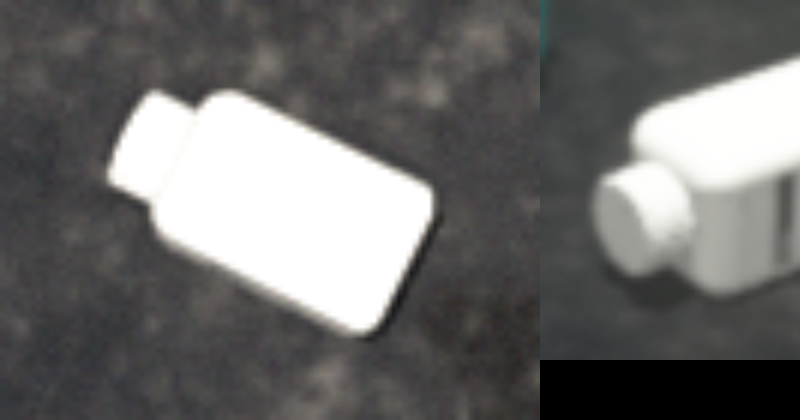

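The crop confirms a white body with a white cap pointing up-left (+y, +x), about 28° off +y. Its centre is near (0.507, -0.055). The mat is at (0.578, 0.215), with a radius that fits.

Plan: lean the wrist 40° towards the cap, grasp across the sides, turn 90° about the finger line, then place.

```bash
cat >> h.py <<'E'
from scipy.spatial.transform import Rotation as R
U=np.array([.472,.882,0]);U/=np.linalg.norm(U); V=np.array([U[1],-U[0],0]); Z=np.array([0,0,1.]); GO=.0187
def tool(phi):  # phi: fingers' lean, 0 = down, -40 = wrist over cap, 50 = after raising
    p=np.radians(phi); z=np.sin(p)*U-np.cos(p)*Z; return np.c_[np.cross(V,z),V,z]
def row(s,Rt,grasp,label=''):
    p=np.array(grasp)+GO*Rt[:,2]; R0=np.array(s['tcp_rot'])
    t=R0.T@(p-s['tcp_pos'])/.04; a=R.from_matrix(R0.T@Rt).as_rotvec(degrees=True)
    print(label,'a',a.round(1),'t',t.round(3))
E
python3 - <<'E'
from rig import monitor
from h import *
s=monitor.read_state(); B=np.array([.507,-.055,0])+.008*U
half=R.from_rotvec([0,0,-55],degrees=True).as_matrix()@np.array(s['tcp_rot'])
row(s,half,[.48,.3,.25],'via'); row(s,tool(0),[*B[:2],.25],'above')
E
```

```text
via a [ 0.   0.1 55. ] t [-8.781e+00 -7.016e+00 -8.000e-03]
above a [-0.1  0.1 98.5] t [-1.2429e+01 -1.4950e+01  4.0000e-03]
```

Emit:
{"name": "step_arm", "arguments": {"plan": [{"tx":-2.2,"ty":-1.75,"az":14,"fingers":1},{"tx":-4.4,"ty":-3.5,"az":28,"fingers":1},{"tx":-6.6,"ty":-5.2,"az":42,"fingers":1},{"tx":-8.8,"ty":-7,"az":55,"fingers":1},{"tx":-8.8,"ty":-7,"az":55,"fingers":1},{"tx":-8.8,"ty":-7,"az":55,"fingers":1},{"tx":-8.8,"ty":-7,"az":55,"fingers":1},{"tx":-8.8,"ty":-7,"az":55,"fingers":1},{"tx":-8.8,"ty":-7,"az":55,"fingers":1},{"tx":-8.8,"ty":-7,"az":55,"fingers":1},{"tx":-8.8,"ty":-7,"az":55,"fingers":1},{"tx":-12.4,"ty":-14.95,"az":98.5,"fingers":1},{"tx":-12.4,"ty":-14.95,"az":98.5,"fingers":1},{"tx":-12.4,"ty":-14.95,"az":98.5,"fingers":1},{"tx":-12.4,"ty":-14.95,"az":98.5,"fingers":1},{"tx":-12.4,"ty":-14.95,"az":98.5,"fingers":1},{"tx":-12.4,"ty":-14.95,"az":98.5,"fingers":1},{"tx":-12.4,"ty":-14.95,"az":98.5,"fingers":1},{"tx":-12.4,"ty":-14.95,"az":98.5,"fingers":1},{"tx":-12.4,"ty":-14.95,"az":98.5,"fingers":1}]}}

```text
schema error: expected keys ax, ay, az, tx, ty, tz, fingers
```

Run:
```python
from rig import monitor
from h import *
s=monitor.read_state(); B=np.array([.507,-.055,0])+.008*U
print(s['t'],s['tcp_pos'],s['tcp_rot'],s['joints'],s['wrist_force'])
row(s,tool(-40),B+[0,0,.19],'lean')
```

```text
0.2 [0.24348789 0.68234953 0.23057944] [[-9.41836578e-01  3.36070956e-01 -4.15870572e-04]
 [ 3.36071208e-01  9.41835618e-01 -1.34565548e-03]
 [-6.05540061e-05 -1.40714968e-03 -9.99999008e-01]] [-75.717045    33.90655034   2.76856786  92.20633963  -1.90930765
  54.01393654  -1.9320782 ] [ 0.41995244 -0.19192024  0.31133771]
lean a [ 34.2 -29.4  94.1] t [-12.385 -15.245   1.395]
```

All seven keys are needed in each row.

Emit:
{"name": "step_arm", "arguments": {"plan": [{"ax":0,"ay":0,"tz":0,"tx":-2.2,"ty":-1.75,"az":14,"fingers":1},{"ax":0,"ay":0,"tz":0,"tx":-4.4,"ty":-3.5,"az":28,"fingers":1},{"ax":0,"ay":0,"tz":0,"tx":-6.6,"ty":-5.2,"az":42,"fingers":1},{"ax":0,"ay":0,"tz":0,"tx":-8.8,"ty":-7,"az":55,"fingers":1},{"ax":0,"ay":0,"tz":0,"tx":-8.8,"ty":-7,"az":55,"fingers":1},{"ax":0,"ay":0,"tz":0,"tx":-8.8,"ty":-7,"az":55,"fingers":1},{"ax":0,"ay":0,"tz":0,"tx":-8.8,"ty":-7,"az":55,"fingers":1},{"ax":0,"ay":0,"tz":0,"tx":-8.8,"ty":-7,"az":55,"fingers":1},{"ax":0,"ay":0,"tz":0,"tx":-8.8,"ty":-7,"az":55,"fingers":1},{"ax":0,"ay":0,"tz":0,"tx":-8.8,"ty":-7,"az":55,"fingers":1},{"ax":0,"ay":0,"tz":0,"tx":-8.8,"ty":-7,"az":55,"fingers":1},{"ax":0,"ay":0,"tz":0,"tx":-12.4,"ty":-14.95,"az":98.5,"fingers":1},{"ax":0,"ay":0,"tz":0,"tx":-12.4,"ty":-14.95,"az":98.5,"fingers":1},{"ax":0,"ay":0,"tz":0,"tx":-12.4,"ty":-14.95,"az":98.5,"fingers":1},{"ax":0,"ay":0,"tz":0,"tx":-12.4,"ty":-14.95,"az":98.5,"fingers":1},{"ax":0,"ay":0,"tz":0,"tx":-12.4,"ty":-14.95,"az":98.5,"fingers":1},{"ax":0,"ay":0,"tz":0,"tx":-12.4,"ty":-14.95,"az":98.5,"fingers":1},{"ax":0,"ay":0,"tz":0,"tx":-12.4,"ty":-14.95,"az":98.5,"fingers":1},{"ax":0,"ay":0,"tz":0,"tx":-12.4,"ty":-14.95,"az":98.5,"fingers":1},{"ax":0,"ay":0,"tz":0,"tx":-12.4,"ty":-14.95,"az":98.5,"fingers":1}]}}

```text
t: 1.87
tcp_pos: [0.5097, -0.0539, 0.232]
tcp_rot: [[0.478, 0.878, 0.002], [0.878, -0.478, -0.003], [-0.002, 0.003, -1.0]]
wrist_force: [-0.7, -0.1, 0.7]
finger_gap: 0.0855
grip_force: 0.0
```

Run:
```python
from rig import monitor
from h import *
s=monitor.read_state(); B=np.array([.507,-.055,0])+.008*U
print(s['t'],s['tcp_pos'],s['joints'],s['qd'])
row(s,tool(-40),B+[0,0,.16],'lean')
```

```text
1.8667 [ 0.50966942 -0.05392882  0.23203285] [-25.24596936  21.29614644  33.99027654 120.41030362 -17.11443826
  42.842194    -8.99686382] [19.49543852  2.48215112 -3.06892475 -3.5820589  -3.31516265  2.72454075
 18.98540198]
lean a [  0.  -39.9  -0.5] t [-0.152 -0.052  2.159]
```

Emit:
{"name": "step_arm", "arguments": {"plan": [{"ax":0,"ay":-7,"az":0,"tx":0,"ty":0,"tz":0.4,"fingers":1},{"ax":0,"ay":-14,"az":0,"tx":0,"ty":0,"tz":0.8,"fingers":1},{"ax":0,"ay":-21,"az":0,"tx":-0.05,"ty":0,"tz":1.2,"fingers":1},{"ax":0,"ay":-28,"az":0,"tx":-0.1,"ty":0,"tz":1.6,"fingers":1},{"ax":0,"ay":-35,"az":0,"tx":-0.15,"ty":0,"tz":2,"fingers":1},{"ax":0,"ay":-40,"az":-0.5,"tx":-0.15,"ty":-0.05,"tz":2.15,"fingers":1},{"ax":0,"ay":-40,"az":-0.5,"tx":-0.15,"ty":-0.05,"tz":2.15,"fingers":1},{"ax":0,"ay":-40,"az":-0.5,"tx":-0.15,"ty":-0.05,"tz":2.15,"fingers":1},{"ax":0,"ay":-40,"az":-0.5,"tx":-0.15,"ty":-0.05,"tz":2.15,"fingers":1},{"ax":0,"ay":-40,"az":-0.5,"tx":-0.15,"ty":-0.05,"tz":2.15,"fingers":1},{"ax":0,"ay":-40,"az":-0.5,"tx":-0.15,"ty":-0.05,"tz":2.15,"fingers":1}]}}

```text
t: 2.78
tcp_pos: [0.5051, -0.0531, 0.1472]
tcp_rot: [[0.359, 0.884, -0.3], [0.679, -0.468, -0.565], [-0.64, -0.001, -0.768]]
wrist_force: [-0.2, -0.1, 0.3]
finger_gap: 0.0852
grip_force: 0.0
```

Run:
```python
from rig import monitor,optics
from h import *
s=monitor.read_state(); B=np.array([.507,-.055,0])+.008*U
print(s['t'],s['tcp_pos'],s['tcp_rot'],s['joints'],s['qd'])
row(s,tool(-40),B+[0,0,.16],'lean')
row(s,tool(-40),B+[0,0,.029],'down')
fs=[optics.grab_frame(n) for n in('side','top')]
cv2.imwrite('pics/l.png',np.hstack([cv2.resize(fs[0]['pixels'][130:330,200:480],(400,286)),cv2.resize(fs[1]['pixels'][130:330,180:460],(400,286))])[:,:,::-1])
```

```text
2.7833 [ 0.50508129 -0.05312378  0.14718585] [[ 0.35898328  0.88377085 -0.30013345]
 [ 0.67923308 -0.46791911 -0.565415  ]
 [-0.64013548 -0.00088603 -0.76826154]] [-45.33503132  47.0603433   45.48873995 114.36384955   1.86937227
  52.19100247 -33.20796865] [-0.16896915  0.23566713 -0.46896002 -0.25727426 -0.20904224  0.0451287
 -0.12805614]
lean a [ 0.1 -0.2  0.2] t [-0.068  0.064  0.105]
down a [ 0.1 -0.2  0.2] t [2.029 0.067 2.622]
```

View pics/l.png

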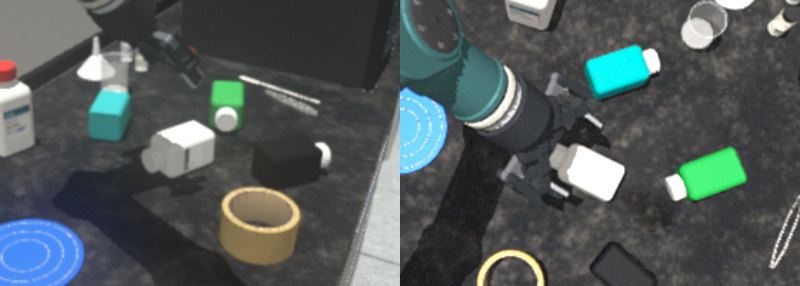

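The gripper leans over the bottle with the fingers on either side of its cap end and nothing in the way. I'll go straight down.

Emit:
{"name": "step_arm", "arguments": {"plan": [{"ax":0,"ay":0,"az":0,"tx":0.6,"ty":0.07,"tz":0.75,"fingers":1},{"ax":0,"ay":0,"az":0,"tx":1.2,"ty":0.07,"tz":1.5,"fingers":1},{"ax":0,"ay":0,"az":0,"tx":1.6,"ty":0.07,"tz":2.1,"fingers":1},{"ax":0,"ay":0,"az":0,"tx":2.03,"ty":0.07,"tz":2.6,"fingers":1},{"ax":0,"ay":0,"az":0,"tx":2.03,"ty":0.07,"tz":2.6,"fingers":1},{"ax":0,"ay":0,"az":0,"tx":2.03,"ty":0.07,"tz":2.6,"fingers":1},{"ax":0,"ay":0,"az":0,"tx":2.03,"ty":0.07,"tz":2.6,"fingers":1},{"ax":0,"ay":0,"az":0,"tx":2.03,"ty":0.07,"tz":2.6,"fingers":1},{"ax":0,"ay":0,"az":0,"tx":2.03,"ty":0.07,"tz":2.6,"fingers":1}]}}

```text
t: 3.63
tcp_pos: [0.5062, -0.0568, 0.0152]
tcp_rot: [[0.356, 0.885, -0.298], [0.68, -0.465, -0.568], [-0.641, -0.001, -0.767]]
wrist_force: [0.7, -0.9, 0.0]
finger_gap: 0.0855
grip_force: 0.0
```

Run:
```python
from rig import monitor,optics
from h import *
s=monitor.read_state(); B=np.array([.507,-.055,0])+.008*U
print(s['t'],s['tcp_pos'],s['wrist_force'])
row(s,tool(-40),B+[0,0,.029],'down')
fs=[optics.grab_frame(n) for n in('side','top')]
cv2.imwrite('pics/d.png',np.hstack([cv2.resize(fs[0]['pixels'][180:280,260:400],(400,286)),cv2.resize(fs[1]['pixels'][200:300,250:390],(400,286))])[:,:,::-1])
```

```text
3.6333 [ 0.50623973 -0.05676191  0.01515739] [ 0.71390872 -0.94007473  0.03177056]
down a [ 0.3 -0.1  0.4] t [-0.033 -0.004  0.043]
```

View pics/d.png

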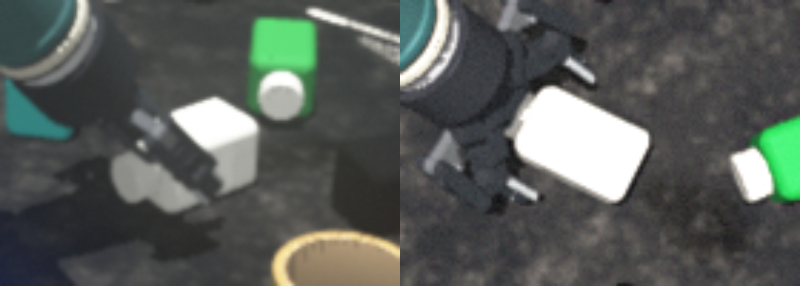

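The fingers straddle the body on both sides, near its cap end, and there is no contact force. I'll close with 45 N.

Emit:
{"name": "step_arm", "arguments": {"newtons": 45, "plan": [{"ax":0,"ay":0,"az":0,"tx":0,"ty":0,"tz":0,"fingers":0.3},{"ax":0,"ay":0,"az":0,"tx":0,"ty":0,"tz":0,"fingers":0.3},{"ax":0,"ay":0,"az":0,"tx":0,"ty":0,"tz":0,"fingers":0.3},{"ax":0,"ay":0,"az":0,"tx":0,"ty":0,"tz":0,"fingers":0.3},{"ax":0,"ay":0,"az":0,"tx":0,"ty":0,"tz":0,"fingers":0.3},{"ax":0,"ay":0,"az":0,"tx":0,"ty":0,"tz":0,"fingers":0.3},{"ax":0,"ay":0,"az":0,"tx":0,"ty":0,"tz":0,"fingers":0.3},{"ax":0,"ay":0,"az":0,"tx":0,"ty":0,"tz":0,"fingers":0.3},{"ax":0,"ay":0,"az":0,"tx":0,"ty":0,"tz":0,"fingers":0.3},{"ax":0,"ay":0,"az":0,"tx":0,"ty":0,"tz":0,"fingers":0.3}]}}

```text
t: 4.57
tcp_pos: [0.5056, -0.0566, 0.0138]
tcp_rot: [[0.354, 0.886, -0.3], [0.679, -0.464, -0.568], [-0.643, -0.003, -0.766]]
wrist_force: [0.9, 3.0, 6.1]
finger_gap: 0.0528
grip_force: 47.1
```

Run:
```python
from rig import monitor
from h import *
s=monitor.read_state(); Rt=np.array(s['tcp_rot'])
print(s['t'],s['tcp_pos'],s['wrist_force'],s['finger_gap'],s['grip_force'])
p=np.array(s['tcp_pos'])
# bottle centre in the tool frame, carried rigidly
B=np.array([.507,-.055,.027]); c=Rt.T@(B-p); print('c in tool',c); np.save('c.npy',c)
t=lambda Rn,Bn:(R.from_matrix(Rt.T@Rn).as_rotvec(degrees=True).round(1),(Rt.T@(Bn-Rn@c-p)/.04).round(2))
M=np.array([.578,.215,0])
print('up',t(tool(-40),B+[0,0,.15]))
for ph,w in((-10,.25),(20,.5),(50,1)): print(ph,t(tool(ph),(1-w)*(B+[0,0,.15])+w*(M+[0,0,.13])))
```

```text
4.5667 [ 0.5055571  -0.05663251  0.0138027 ] [0.94600423 3.04346272 6.05843502] 0.05275665965634696 47.0768881123513
c in tool [-0.00686409  0.00048433 -0.0114702 ]
up (array([0.2, 0. , 0.5]), array([-2.41, -0.01, -2.87]))
-10 (array([ 0.1, 30. ,  0.5]), array([-0.8 , -0.4 , -3.86]))
20 (array([-0.1, 60. ,  0.5]), array([ 0.74, -0.79, -4.9 ]))
50 (array([-0.2, 90. ,  0.5]), array([ 3.67, -1.57, -6.8 ]))
```

Gap 53 mm and grip 47 N, so the bottle is held. I'll lift it and turn part of the way.

Emit:
{"name": "step_arm", "arguments": {"plan": [{"ax":0,"ay":0,"az":0,"tx":-0.5,"ty":0,"tz":-0.6,"fingers":0.3},{"ax":0,"ay":0,"az":0,"tx":-1.0,"ty":0,"tz":-1.2,"fingers":0.3},{"ax":0,"ay":0,"az":0,"tx":-1.5,"ty":0,"tz":-1.8,"fingers":0.3},{"ax":0,"ay":0,"az":0,"tx":-2.0,"ty":0,"tz":-2.4,"fingers":0.3},{"ax":0,"ay":0,"az":0,"tx":-2.4,"ty":0,"tz":-2.9,"fingers":0.3},{"ax":0,"ay":6,"az":0,"tx":-2.1,"ty":-0.1,"tz":-3.1,"fingers":0.3},{"ax":0,"ay":12,"az":0,"tx":-1.8,"ty":-0.2,"tz":-3.3,"fingers":0.3},{"ax":0,"ay":18,"az":0,"tx":-1.4,"ty":-0.3,"tz":-3.5,"fingers":0.3},{"ax":0,"ay":24,"az":0,"tx":-1.1,"ty":-0.4,"tz":-3.7,"fingers":0.3},{"ax":0,"ay":30,"az":0,"tx":-0.8,"ty":-0.4,"tz":-3.9,"fingers":0.3},{"ax":0,"ay":36,"az":0,"tx":-0.5,"ty":-0.5,"tz":-4.1,"fingers":0.3},{"ax":0,"ay":42,"az":0,"tx":-0.2,"ty":-0.6,"tz":-4.3,"fingers":0.3},{"ax":0,"ay":48,"az":0,"tx":0.1,"ty":-0.65,"tz":-4.5,"fingers":0.3},{"ax":0,"ay":54,"az":0,"tx":0.4,"ty":-0.7,"tz":-4.7,"fingers":0.3},{"ax":0,"ay":60,"az":0,"tx":0.75,"ty":-0.8,"tz":-4.9,"fingers":0.3},{"ax":0,"ay":60,"az":0,"tx":0.75,"ty":-0.8,"tz":-4.9,"fingers":0.3},{"ax":0,"ay":60,"az":0,"tx":0.75,"ty":-0.8,"tz":-4.9,"fingers":0.3},{"ax":0,"ay":60,"az":0,"tx":0.75,"ty":-0.8,"tz":-4.9,"fingers":0.3}]}}

```text
t: 6.07
tcp_pos: [0.5465, 0.0887, 0.144]
tcp_rot: [[0.439, 0.885, 0.156], [0.832, -0.466, 0.301], [0.339, -0.003, -0.941]]
wrist_force: [-0.8, 0.1, -1.3]
finger_gap: 0.0527
grip_force: 47.9
```

```bash
cat > nxt.py <<'E'
from rig import monitor
from h import *
def nxt(poses):
    s=monitor.read_state(); Rt=np.array(s['tcp_rot']); p=np.array(s['tcp_pos']); c=np.load('c.npy')
    print(s['t'],'joints',s['joints'].round(0),'qd',np.abs(s['qd']).max().round(1),'gap',s['finger_gap'],'F',s['wrist_force'],'c at',(p+Rt@c).round(4),'z',Rt[:,2].round(3))
    for ph,Bn in poses:
        Rn=tool(ph); print(ph,R.from_matrix(Rt.T@Rn).as_rotvec(degrees=True).round(1),(Rt.T@(np.array(Bn)-Rn@c-p)/.04).round(2))
E
python3 -c "
from nxt import *
nxt([(35,(.56,.15,.155)),(50,(.578,.215,.13))])"
```

```text
6.0667 joints [ -5.  27.   0. 126. -47.  23.  11.] qd 3.8 gap 0.052730682786560755 F [-0.75495174  0.10041859 -1.31267086] c at [0.5422 0.0793 0.1525] z [ 0.156  0.301 -0.941]
35 [-0.3 15.2  0.3] [ 1.76 -0.43  0.49]
50 [-0.4 30.2  0.2] [ 3.15 -0.78  1.56]
```

Emit:
{"name": "step_arm", "arguments": {"plan": [{"ax":0,"ay":4,"az":0,"tx":0.5,"ty":-0.1,"tz":0.1,"fingers":0.3},{"ax":0,"ay":8,"az":0,"tx":0.9,"ty":-0.2,"tz":0.2,"fingers":0.3},{"ax":0,"ay":12,"az":0,"tx":1.4,"ty":-0.3,"tz":0.4,"fingers":0.3},{"ax":0,"ay":16,"az":0,"tx":1.8,"ty":-0.4,"tz":0.5,"fingers":0.3},{"ax":0,"ay":20,"az":0,"tx":2.2,"ty":-0.5,"tz":0.8,"fingers":0.3},{"ax":0,"ay":24,"az":0,"tx":2.6,"ty":-0.6,"tz":1.1,"fingers":0.3},{"ax":0,"ay":28,"az":0,"tx":3.0,"ty":-0.7,"tz":1.4,"fingers":0.3},{"ax":-0.4,"ay":30.2,"az":0.2,"tx":3.15,"ty":-0.78,"tz":1.56,"fingers":0.3},{"ax":-0.4,"ay":30.2,"az":0.2,"tx":3.15,"ty":-0.78,"tz":1.56,"fingers":0.3},{"ax":-0.4,"ay":30.2,"az":0.2,"tx":3.15,"ty":-0.78,"tz":1.56,"fingers":0.3},{"ax":-0.4,"ay":30.2,"az":0.2,"tx":3.15,"ty":-0.78,"tz":1.56,"fingers":0.3},{"ax":-0.4,"ay":30.2,"az":0.2,"tx":3.15,"ty":-0.78,"tz":1.56,"fingers":0.3}]}}

```text
t: 7.07
tcp_pos: [0.6089, 0.2058, 0.1551]
tcp_rot: [[0.308, 0.906, 0.29], [0.589, -0.421, 0.69], [0.747, -0.042, -0.663]]
wrist_force: [0.9, -0.6, -1.6]
finger_gap: 0.0527
grip_force: 48.1
```

```bash
python3 -c "
from nxt import *
from rig import optics
nxt([(50,(.578,.215,.075)),(50,(.578,.215,.0575))])
fs=[optics.grab_frame(n) for n in('side','top')]
a,b=fs[0]['pixels'],fs[1]['pixels']
cv2.imwrite('pics/m.png',np.hstack([cv2.resize(a[140:360,120:340],(400,400)),cv2.resize(b[140:300,110:270],(400,400))])[:,:,::-1])
"
```

```text
7.0667 joints [ 34.  49. -56. 123. -88.   5.  59.] qd 1.2 gap 0.052716068381368934 F [ 0.85923786 -0.62503028 -1.56031401] c at [0.6039 0.1937 0.1576] z [ 0.29   0.69  -0.663]
50 [-4.   1.7  0.3] [-1.42 -0.7   1.54]
50 [-4.   1.7  0.3] [-1.75 -0.68  1.83]
```

View pics/m.png

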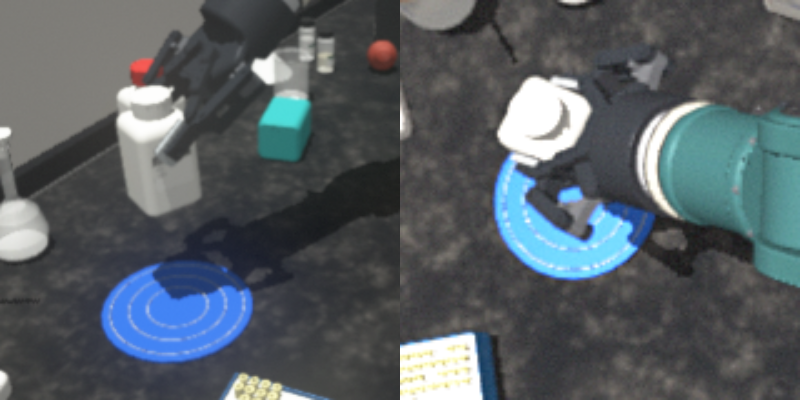

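The bottle is upright in the grip, but joints 5 and 6 are at their limits: j5 -88 and j6 5, so the tool is in line with the forearm. I'll fit a quick kinematic model from the recorded poses and find a final yaw that is reachable.

```bash
cat > fk.py <<'E'
from nxt import *
import itertools
from scipy.optimize import least_squares
s=monitor.read_state()
D=[([-75.717,33.9065,2.7686,92.2063,-1.9093,54.0139,-1.9321],[.24349,.68235,.23058],[[-.941837,.336071,-.000416],[.336071,.941836,-.001346],[-.00006,-.001407,-.999999]]),
([-25.24597,21.296146,33.990277,120.410304,-17.114438,42.842194,-8.996864],[.509669,-.053929,.232033],[[.478,.878,.002],[.878,-.478,-.003],[-.002,.003,-1]]),
([-45.335,47.06034,45.48874,114.36385,1.86937,52.191,-33.20797],[.505081,-.053124,.147186],[[.358983,.883771,-.300133],[.679233,-.467919,-.565415],[-.640135,-.000886,-.768262]]),
([-5,27,0,126,-47,23,11],[.5465,.0887,.144],[[.439,.885,.156],[.832,-.466,.301],[.339,-.003,-.941]]),
(s['joints'],s['tcp_pos'],s['tcp_rot'])]
ax='zyzyzyz'
def chain(q,sg,o):
    T=[np.eye(3)]
    for i in range(7): T.append(T[-1]@R.from_euler(ax[i],sg[i]*q[i]+(o[0] if i==0 else o[1] if i==6 else 0),degrees=True).as_matrix())
    return T
def oerr(o,sg): return np.r_[tuple(R.from_matrix(chain(q,sg,o)[-1].T@np.array(r)).as_rotvec() for q,_,r in D)]
best=None
for sz in itertools.product((1,-1),repeat=4):
  for s2 in(1,-1):
    sg=[sz[0],s2,sz[1],s2,sz[2],s2,sz[3]]
    for o0 in itertools.product((0,90,180,270),repeat=2):
        f=least_squares(oerr,o0,args=(sg,),max_nfev=8)
        if best is None or f.cost<best[0]: best=(f.cost,sg,f.x)
c0,SG,O=best; print('orient cost',c0,SG,O)
idx=[(1,2),(2,0),(2,2),(4,0),(4,2),(7,2)]  # h, elbow offset and links, wrist
A=[];b=[]
for q,p,r in D:
    T=chain(q,SG,O); A.append(np.c_[tuple(T[i][:,j] for i,j in idx)]); b.append(p)
A=np.vstack(A);b=np.hstack(b); L=np.linalg.lstsq(A,b,rcond=None)[0]; print('L',L.round(3),'max err',np.abs(A@L-b).max())
def fk(q):
    T=chain(q,SG,O); return sum(T[i][:,j]*l for (i,j),l in zip(idx,L)),T[-1]
E
python3 fk.py
```

```text
orient cost 7.019571655368901e-05 [-1, -1, -1, -1, -1, -1, -1] [179.95281828 270.10495061]
L [0.267 0.023 0.595 0.017 0.499 0.247] max err 0.0405802315437849
```

```bash
sed -i 's/^idx=.*/idx=[(1,0),(1,2),(3,0),(3,2),(4,0),(4,2),(6,0),(7,2)]/' fk.py
cat > ik.py <<'E'
from fk import *
lo=np.array([-153.93,-27.13,-72.61,10.71,-87.88,4.46,-176.78])+3; hi=np.array([153.93,128.08,78.16,143.7,267.88,118.87,176.78])-3
c=np.load('c.npy'); q0=np.array(s['joints'])
def ik(Rt,B,seed):
    p=B-Rt@c
    def e(q): a,r=fk(q); return np.r_[(a-p)*10,R.from_matrix(r.T@Rt).as_rotvec()*2,(q-seed)*2e-5]
    f=least_squares(e,np.clip(seed,lo+.1,hi-.1),bounds=(lo,hi)); a,r=fk(f.x)
    return f.x,np.linalg.norm(a-p),np.degrees(np.linalg.norm(R.from_matrix(r.T@Rt).as_rotvec()))
if __name__=='__main__':
    for yaw in range(-60,91,15):
        Rt=R.from_euler('z',yaw,degrees=True).as_matrix()@tool(50); best=None
        for seed in (q0,np.array([-5,27,0,126,-47,23,11.]),np.array([-20,40,0,100,-60,50,11.]),np.array([-20,40,30,100,-60,50,60.])):
            x,ep,er=ik(Rt,np.array([.578,.215,.0575]),seed)
            if best is None or ep*1000+er<best[0]: best=(ep*1000+er,x,ep,er)
        print(yaw,best[1].round(0),'err mm %.1f deg %.1f'%(best[2]*1000,best[3]))
E
python3 ik.py
```

```text
orient cost 7.019571655368901e-05 [-1, -1, -1, -1, -1, -1, -1] [179.95281828 270.10495061]
L [ 0.034  0.318 -0.013  0.605  0.003  0.42   0.069  0.333] max err 0.04023138442104002
-60 [-80.  64.  52. 121. -85.   7. -64.] err mm 24.4 deg 23.4
-45 [-54.  45.  29. 119. -85.   7. -28.] err mm 30.0 deg 29.0
-30 [  4.  42. -25. 119. -85.   7.  21.] err mm 27.8 deg 26.8
-15 [ 25.  52. -44. 120. -85.   7.  47.] err mm 19.9 deg 19.0
0 [ 30.  57. -49. 121. -85.   7.  63.] err mm 9.8 deg 9.3
15 [ 32.  59. -51. 122. -79.   7.  68.] err mm 0.0 deg 0.0
30 [-13.  49.  16. 114. -81.  64.  69.] err mm 0.0 deg 0.0
45 [-12.  51.  16. 106. -67.  70.  68.] err mm 0.0 deg 0.0
60 [-13.  53.  16.  98. -55.  77.  69.] err mm 0.0 deg 0.0
75 [-15.  55.  17.  90. -46.  84.  72.] err mm 0.0 deg 0.0
90 [-18.  58.  17.  83. -37.  91.  77.] err mm 0.0 deg 0.0
```

Orientation fits well. A final yaw of about +45° (wrist over the middle-right) leaves comfortable joint margins. I'll yaw while pulling back a little.

```bash
cat >> nxt.py <<'E'
def yw(y,ph=50): return R.from_euler('z',y,degrees=True).as_matrix()@tool(ph)
def go(y,Bs,ph=50):
    s=monitor.read_state(); Rt=np.array(s['tcp_rot']); p=np.array(s['tcp_pos']); c=np.load('c.npy')
    print(s['t'],'joints',np.round(s['joints'],0),'qd',np.abs(s['qd']).max().round(1),'c at',(p+Rt@c).round(4),'axis',Rt@tool(50).T[:,2])
    for yy,B in zip(y,Bs):
        Rn=yw(yy,ph); print(yy,R.from_matrix(Rt.T@Rn).as_rotvec(degrees=True).round(1),(Rt.T@(np.array(B)-Rn@c-p)/.04).round(2))
E
python3 -c "
from nxt import *
go([15,30,45],[(.59,.18,.16),(.58,.165,.16),(.57,.15,.16)])"
```

```text
7.1667 joints [ 34.  49. -56. 123. -88.   5.  59.] qd 1.0 c at [0.6042 0.1932 0.1582] axis [0.04888388 0.0066174  0.99878255]
15 [ 7.4  1.3 -9.5] [-0.27 -0.25 -0.37]
30 [ 18.8   0.9 -19.3] [-0.59 -0.4  -0.72]
45 [ 30.2   0.6 -29. ] [-0.93 -0.53 -1.09]
```

Emit:
{"name": "step_arm", "arguments": {"plan": [{"ax":3.5,"ay":1,"az":-5,"tx":-0.13,"ty":-0.12,"tz":-0.18,"fingers":0.3},{"ax":7.4,"ay":1.3,"az":-9.5,"tx":-0.27,"ty":-0.25,"tz":-0.37,"fingers":0.3},{"ax":11,"ay":1.2,"az":-12.7,"tx":-0.38,"ty":-0.3,"tz":-0.48,"fingers":0.3},{"ax":15,"ay":1,"az":-16,"tx":-0.48,"ty":-0.35,"tz":-0.6,"fingers":0.3},{"ax":18.8,"ay":0.9,"az":-19.3,"tx":-0.59,"ty":-0.4,"tz":-0.72,"fingers":0.3},{"ax":22.5,"ay":0.8,"az":-22.5,"tx":-0.7,"ty":-0.44,"tz":-0.84,"fingers":0.3},{"ax":26.5,"ay":0.7,"az":-26,"tx":-0.82,"ty":-0.48,"tz":-0.97,"fingers":0.3},{"ax":30.2,"ay":0.6,"az":-29,"tx":-0.93,"ty":-0.53,"tz":-1.09,"fingers":0.3},{"ax":30.2,"ay":0.6,"az":-29,"tx":-0.93,"ty":-0.53,"tz":-1.09,"fingers":0.3},{"ax":30.2,"ay":0.6,"az":-29,"tx":-0.93,"ty":-0.53,"tz":-1.09,"fingers":0.3},{"ax":30.2,"ay":0.6,"az":-29,"tx":-0.93,"ty":-0.53,"tz":-1.09,"fingers":0.3},{"ax":30.2,"ay":0.6,"az":-29,"tx":-0.93,"ty":-0.53,"tz":-1.09,"fingers":0.3}]}}

```text
t: 8.17
tcp_pos: [0.5654, 0.1619, 0.1578]
tcp_rot: [[-0.183, 0.958, -0.221], [0.614, 0.287, 0.736], [0.768, -0.001, -0.64]]
wrist_force: [0.0, -0.3, -1.6]
finger_gap: 0.0525
grip_force: 48.2
```

```bash
python3 -c "
from nxt import *
go([45,45,45],[(.57,.15,.16),(.578,.215,.12),(.578,.215,.0575)])"
```

```text
8.1667 joints [ 21.  44. -28. 109. -38.  52.  44.] qd 0.2 c at [0.5696 0.1494 0.1598] axis [ 0.00191779 -0.00282139  0.99999418]
45 [ 0.1 -0.2 -0.2] [0.01 0.01 0.01]
45 [ 0.1 -0.2 -0.2] [0.2  0.67 1.8 ]
45 [ 0.1 -0.2 -0.2] [-1.    0.67  2.8 ]
```

Joints are comfortable and the pose is exact. I'll move over the mat, then look to check for slip in the hand.

Emit:
{"name": "step_arm", "arguments": {"plan": [{"ax":0,"ay":0,"az":0,"tx":0.05,"ty":0.17,"tz":0.45,"fingers":0.3},{"ax":0,"ay":0,"az":0,"tx":0.1,"ty":0.33,"tz":0.9,"fingers":0.3},{"ax":0,"ay":0,"az":0,"tx":0.15,"ty":0.5,"tz":1.35,"fingers":0.3},{"ax":0,"ay":0,"az":0,"tx":0.2,"ty":0.67,"tz":1.8,"fingers":0.3},{"ax":0,"ay":0,"az":0,"tx":-0.1,"ty":0.67,"tz":2.05,"fingers":0.3},{"ax":0,"ay":0,"az":0,"tx":-0.4,"ty":0.67,"tz":2.3,"fingers":0.3},{"ax":0,"ay":0,"az":0,"tx":-0.5,"ty":0.67,"tz":2.4,"fingers":0.3},{"ax":0,"ay":0,"az":0,"tx":-0.5,"ty":0.67,"tz":2.4,"fingers":0.3},{"ax":0,"ay":0,"az":0,"tx":-0.5,"ty":0.67,"tz":2.4,"fingers":0.3},{"ax":0,"ay":0,"az":0,"tx":-0.5,"ty":0.67,"tz":2.4,"fingers":0.3}]}}

```text
t: 9.0
tcp_pos: [0.575, 0.2271, 0.0812]
tcp_rot: [[-0.184, 0.958, -0.22], [0.614, 0.286, 0.736], [0.768, 0.0, -0.64]]
wrist_force: [-0.3, -0.4, -0.9]
finger_gap: 0.0528
grip_force: 48.1
```

```bash
python3 -c "
from nxt import *
from rig import optics
go([45,45],[(.578,.215,.08),(.578,.215,.0575)])
fs=[optics.grab_frame(n) for n in('side','top')]
a,b=fs[0]['pixels'],fs[1]['pixels']
def px(f,P): 
    Rw=np.array(f['rotation']); r=cv2.Rodrigues(Rw.T)[0]; return cv2.projectPoints(np.array(P,float),r,-Rw.T@f['eye'],f['camera_matrix'],np.array(f['D']))[0][:,0].round(1)
P=[(.578,.215,.1315),(.578,.215,.0285),(.578,.215,.004)]
print(px(fs[0],P),px(fs[1],P))
cv2.imwrite('pics/n.png',np.hstack([cv2.resize(a[200:360,140:300],(400,400)),cv2.resize(b[140:300,110:270],(400,400))])[:,:,::-1])
"
```

```text
9.0 joints [ 16.  52. -30. 108. -41.  43.  46.] qd 0.5 c at [0.5793 0.2146 0.0833] axis [ 5.45992415e-04 -2.95119077e-03  9.99995496e-01]
45 [ 0.2 -0.2 -0.1] [-0.05 -0.03  0.07]
45 [ 0.2 -0.2 -0.1] [-0.48 -0.03  0.43]
[[211.  244.1]
 [215.9 296.8]
 [217.  308.3]] [[163.9 208.8]
 [177.8 217.5]
 [180.7 219.3]]
```

View pics/n.png

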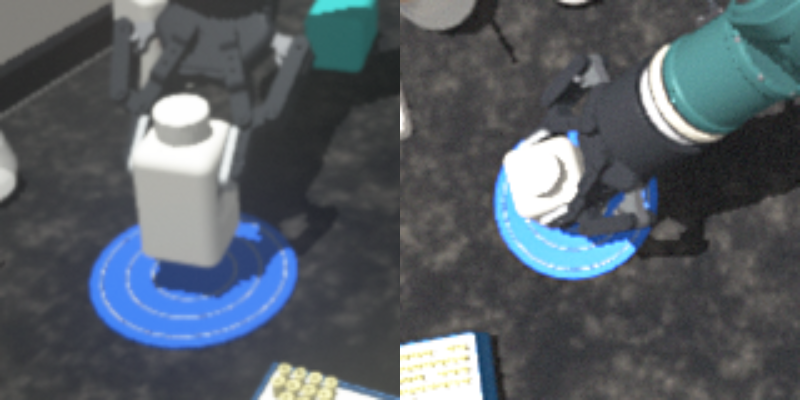

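The bottle is upright over the mat, with the cap at (181,103) in the side crop against a predicted (177,110), so slip is only a few mm. I'll lower it in gentle steps.

Emit:
{"name": "step_arm", "arguments": {"plan": [{"ax":0,"ay":0,"az":0,"tx":-0.2,"ty":0,"tz":0.16,"fingers":0.3},{"ax":0,"ay":0,"az":0,"tx":-0.35,"ty":0,"tz":0.3,"fingers":0.3},{"ax":0,"ay":0,"az":0,"tx":-0.44,"ty":0,"tz":0.38,"fingers":0.3},{"ax":0,"ay":0,"az":0,"tx":-0.46,"ty":0,"tz":0.4,"fingers":0.3},{"ax":0,"ay":0,"az":0,"tx":-0.46,"ty":0,"tz":0.4,"fingers":0.3},{"ax":0,"ay":0,"az":0,"tx":-0.46,"ty":0,"tz":0.4,"fingers":0.3}]}}

```text
t: 9.6
tcp_pos: [0.5743, 0.2279, 0.0561]
tcp_rot: [[-0.183, 0.958, -0.221], [0.613, 0.287, 0.736], [0.768, -0.001, -0.64]]
wrist_force: [0.4, -2.0, 1.6]
finger_gap: 0.0525
grip_force: 48.5
```

Emit:
{"name": "step_arm", "arguments": {"plan": [{"ax":0,"ay":0,"az":0,"tx":-0.03,"ty":0,"tz":0.025,"fingers":0.3},{"ax":0,"ay":0,"az":0,"tx":-0.05,"ty":0,"tz":0.04,"fingers":0.3},{"ax":0,"ay":0,"az":0,"tx":-0.05,"ty":0,"tz":0.04,"fingers":0.3},{"ax":0,"ay":0,"az":0,"tx":-0.05,"ty":0,"tz":0.04,"fingers":0.3}]}}

```text
t: 9.93
tcp_pos: [0.5743, 0.2282, 0.0561]
tcp_rot: [[-0.183, 0.958, -0.222], [0.611, 0.288, 0.738], [0.771, -0.001, -0.637]]
wrist_force: [-1.2, -7.3, 13.8]
finger_gap: 0.0527
grip_force: 49.5
```

It's seated on the mat (14 N). I'll ease off, open, and draw straight back.

Emit:
{"name": "step_arm", "arguments": {"plan": [{"ax":0,"ay":0,"az":0,"tx":0.03,"ty":0,"tz":-0.025,"fingers":0.3},{"ax":0,"ay":0,"az":0,"tx":0.04,"ty":0,"tz":-0.03,"fingers":0.3},{"ax":0,"ay":0,"az":0,"tx":0.04,"ty":0,"tz":-0.03,"fingers":0.7},{"ax":0,"ay":0,"az":0,"tx":0.04,"ty":0,"tz":-0.03,"fingers":1},{"ax":0,"ay":0,"az":0,"tx":0.04,"ty":0,"tz":-0.03,"fingers":1},{"ax":0,"ay":0,"az":0,"tx":0.04,"ty":0,"tz":-0.03,"fingers":1},{"ax":0,"ay":0,"az":0,"tx":0.04,"ty":0,"tz":-0.03,"fingers":1},{"ax":0,"ay":0,"az":0,"tx":0.04,"ty":0,"tz":-0.03,"fingers":1},{"ax":0,"ay":0,"az":0,"tx":0.04,"ty":0,"tz":-0.03,"fingers":1},{"ax":0,"ay":0,"az":0,"tx":0.04,"ty":0,"tz":-0.03,"fingers":1}]}}

```text
t: 10.77
tcp_pos: [0.5745, 0.2281, 0.0556]
tcp_rot: [[-0.184, 0.958, -0.221], [0.614, 0.287, 0.736], [0.768, -0.0, -0.64]]
wrist_force: [1.0, -0.4, 0.4]
finger_gap: 0.0855
grip_force: 0.0
```

Emit:
{"name": "step_arm", "arguments": {"plan": [{"ax":0,"ay":0,"az":0,"tx":0,"ty":0,"tz":-0.3,"fingers":1},{"ax":0,"ay":0,"az":0,"tx":0,"ty":0,"tz":-0.7,"fingers":1},{"ax":0,"ay":0,"az":0,"tx":0,"ty":0,"tz":-1.2,"fingers":1},{"ax":0,"ay":0,"az":0,"tx":0,"ty":0,"tz":-1.7,"fingers":1},{"ax":0,"ay":0,"az":0,"tx":0,"ty":0,"tz":-2.2,"fingers":1},{"ax":0,"ay":0,"az":0,"tx":0,"ty":0,"tz":-2.7,"fingers":1},{"ax":0,"ay":0,"az":0,"tx":0,"ty":0,"tz":-3,"fingers":1},{"ax":0,"ay":0,"az":0,"tx":0,"ty":0,"tz":-3,"fingers":1},{"ax":0,"ay":0,"az":0,"tx":0,"ty":0,"tz":-3,"fingers":1},{"ax":0,"ay":0,"az":0,"tx":0,"ty":0,"tz":-3,"fingers":1},{"ax":0,"ay":0,"az":0,"tx":0,"ty":0,"tz":-3,"fingers":1}]}}

```text
t: 11.68
tcp_pos: [0.5997, 0.1411, 0.1321]
tcp_rot: [[-0.184, 0.957, -0.223], [0.612, 0.289, 0.736], [0.769, -0.002, -0.639]]
wrist_force: [0.1, 0.3, -0.0]
finger_gap: 0.0855
grip_force: 0.0
```

```bash
python3 -c "
from nxt import *
from rig import optics
s=monitor.read_state(); print(s['t'],s['qd'].round(1),s['wrist_force'])
fs=[optics.grab_frame(n) for n in('side','top')]
a,b=fs[0]['pixels'],fs[1]['pixels']
def px(f,P): 
    Rw=np.array(f['rotation']); r=cv2.Rodrigues(Rw.T)[0]; return cv2.projectPoints(np.array(P,float),r,-Rw.T@f['eye'],f['camera_matrix'],np.array(f['D']))[0][:,0].round(1)
P=[(.578,.215,.107),(.578,.215,.004)]
o=[140,190],[110,140]
for f,k in zip(fs,o): print((px(f,P)-k)*2.5)
cv2.imwrite('pics/o.png',np.hstack([cv2.resize(a[190:350,140:300],(400,400)),cv2.resize(b[140:300,110:270],(400,400))])[:,:,::-1])
"
```

```text
11.6833 [-0.2  0.2  0.1 -0.1  0.1  0.   0. ] [ 0.09927662  0.32927864 -0.00223799]
[[180.75 168.25]
 [192.5  295.75]]
[[143.75 177.75]
 [176.75 198.25]]
```

View pics/o.png

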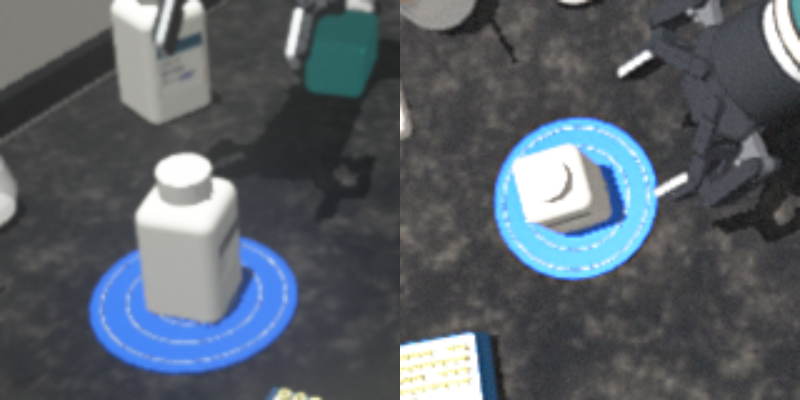

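The bottle stands upright on the mat with its cap at side crop (185,168) against a predicted (181,168), so it's within about 5 mm of the centre. The gripper is clear and the red-capped bottle hasn't moved.

```bash
python3 -c "
from rig import workorder
print(workorder.hand_in())"
```

```text
the job is handed in; nothing more can be done
None
```

The small white bottle is standing cap up on the blue mat, within about 5 mm of the middle by the camera and let go of; the job was handed in at about 12 s, but no verdict came back.

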